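Seat the taper-foot board rest in its cup and rock it free

ROBOT

A 7-joint arm with a two-finger parallel gripper is mounted at the origin on the work surface. World frame = base frame: x ahead of the robot, y to its left, z up, the work surface at z = 0. Lengths are in mm, angles in rad, forces in N, time in s.
With the tool pointing down it reaches from about 400 to 900 mm from the base axis. Payload 5.6 kg.
Tool frame: the origin (TCP) lies midway between the tips of the shut fingers; the grasp point (between the pads) lies 19 mm behind it; y points along the fingers, z is the direction in which the jaws open and shut, and the axes are right-handed (so a half turn about y gives the same grasp; the last joint's range is limited). The gripper opens to 92 mm and grips with 3 to 60 N. Pads are 20 mm wide; open, the fingers measure 128 mm over their backs; the gripper's body (75 mm by 189 mm) begins 69 mm behind the grasp point.
Start: joints at [-1.269, 0.468, -0.012, 1.603, 0.006, 1.071, -0.056], TCP at [219.747, 611.736, 214.592] pointing down, gripper open.
Joint ranges: [-2.53, 2.53], [-0.31, 2.02], [-1.57, 1.55], [0.28, 2.44], [-1.29, 4.43], [0.15, 1.84], [-2.92, 2.92]. Speed limits (rad/s): [2.57, 2.57, 3.14, 3.14, 3.14, 3.14, 3.14].

INTERFACE

Orientations are given as a 3x3 rotation matrix whose columns are the frame's x, y, z axes.
In Python, from station import arm gives the robot as it stands. Calls block until the motion is done:
- arm.move_to(position, orientation): joint-space move of the TCP to a pose.
- arm.move_l(position, orientation=None, v=150, until_force=None): straight line of the TCP; orientation=None keeps the orientation; v is the mean speed in mm/s. With until_force (N) it stops when the force on the tool has changed by that much, and returns True; else False.
- arm.set_joints(angles): joint-space move.
- arm.ungrasp() and arm.grasp(grip_force=None): open the fingers fully, or close them until they stop; grip_force is the grip in N (None keeps the last).
- arm.wait(seconds).
- arm.inverse_kinematics(position, orientation): joint angles nearest the present ones, or None.
- arm.observe(): the state.
- arm.grab_frame(name): name is "scene" or "top"; returns the picture (420x560x3 uint8, blue, green, red); there is no depth.
- arm.camera_model(name): a dict with "camera_matrix" (3x3 intrinsics, pixels), "R" (3x3) and "t" (3): a world point X has camera coordinates R X + t. Camera axes: x right, y down, z forward; pixel columns grow to the right and rows downward; lengths in mm; the calibration is good to about 2 mm. A picture is of the moment at which its call begins. camera_model takes no time and is no camera call.
A pose or a line that the arm cannot do raises arm.MotionError and nothing moves.
- arm.finish_job(): hands the job in, once; it reports no verdict.
Trained networks look in the newest picture that a camera, given by its name, has taken for a name from the list of things; names that differ only in an ending like _2 or _b are one class to them, and where a whole thing is asked for, a point or a joint stands for the part that bears it (a point fixed in the world has none). Each returns a list of dicts, best first, with "p" (0 to 1); they miss things now and then, are a little off and sometimes report something else, mostly with a low value. They report only what shows in the picture. A call takes as long as a camera call. They do not tell look-alikes from the thing itself.
- arm.find_in(camera, thing): "rect" ([left, top, width, height] as shares, 0 to 1, of the picture: columns of its width, rows of its height, round what is visible of it).
- arm.outline_of(camera, thing): "mask" (420x560 bool, what is visible of it) and "rect" ([left, top, width, height] as shares, 0 to 1, of the picture: columns of its width, rows of its height, round what is visible of it).
- arm.place_of(camera, thing): "point" ([column, row] as shares, 0 to 1, of the picture: columns of its width, rows of its height: a listed point, or the origin of a listed thing).
The state is a dict: "time": time; "joint_pos": joint angles; "qd": joint speeds; "joint_efforts": joint torques, N m; "tool_pos": TCP position; "ee_rot": TCP orientation; "force": force on the tool from outside, world axes, zero at the start; "torque": the same for the moment, N m; "finger_gap": finger opening in mm.
Only numpy, scipy, OpenCV 4.12 (cv2) and the standard library are available. Lean on these libraries where they do the work, as an engineer would, in place of code of your own. Each camera call takes 0.05 s, during which the arm holds its last target. There are 200 camera calls.

TASK

Set up the board holder: pick up the rest head with the cone-shaped foot and lower it upright into the base with the matching flared cup until it is fully home. Then check that the taper does not stick: ease the head up about a centimetre, still inside the cup, tip it about ten degrees to one side, bring it upright again, set it fully home and let go. Leave the straight-footed rest head standing where it is.

Things in the scene. Friction and masses are not known exactly. Their poses are not given: they have to be found in the camera images.
- taper_head: Loose head to seat, 0.28 kg, upright on the mat, any yaw. Origin: centre of underside, z up its axis. Aluminium cone foot 28 mm across at the bottom, 60 at 36 mm up; collar 64 across to 40 up; stem 18 across; on top a dark steel jaw bar, 64 to 84 mm up, 80 long on its x, 18 wide on its y, 4 mm slot along its top. Grip across the 18 mm, about 75 up; yaw in the cup is free.
- taper_base: Fixed grey base with the flared cup. Origin: centre of underside, z up. Disc foot 110 mm across, 12 thick; cup on it: flat floor 12 mm above the origin, 31 across, flaring to a mouth 59 across inside (71 outside) at 44 mm up. The cone fits with 1.3 mm side play; home, its underside stands on the cup floor (12 mm above this origin) and its collar is 4 mm above the rim.
- straight_head: The other loose head, to be left alone: same stem and jaw bar at the same heights, but its foot is a plain straight cylinder 30 mm across, 36 high, no collar. Origin: centre of underside, bar along its x.
- straight_base: The other fixed grey base, not used: same disc foot, but its cup is a straight tube 33 mm across inside, 45 outside, rim 44 mm above the origin. Origin: centre of underside.
Things that resemble listed ones, but are neither listed nor needed, are in the scene too. Leave any green or turquoise look-alike of the taper_head alone.

How it is judged:
By the outcome, as a careful person would: the job done as asked, in the order asked, and still so for the second after the job is handed in, with the robot touching nothing.
It also fails if it takes over 45 s, if anything falls off the work surface, if the arm or the gripper's body presses on something with over 40 N, if the wrist force passes 120 N, or if a joint passes its speed limit or range.

## Working session

There is one attempt and no reset: what is moved stays moved. The work goes in short steps, each a Python script; the robot and the scene stay as the last script left them, time stands still between calls to the robot, and variables do not carry over. Pictures are saved under pics/ and viewed, about 8 in all and at most 12, crops included, and the job is handed in when it is done.

```bash
mkdir -p pics; python3 - <<'E'
from station import arm
import cv2,numpy as np
s=arm.observe();print(s['time'],s['tool_pos'],np.round(s['ee_rot'],3).tolist(),s['finger_gap'])
for c in("scene","top"):
    im=arm.grab_frame(c);cv2.imwrite(f"pics/{c}0.png",im)
    m=arm.camera_model(c);print(c,np.round(m["camera_matrix"],1).tolist(),np.round(m["R"],3).tolist(),np.round(m["t"],1).tolist())
    for t in("taper_head","taper_base","straight_head","straight_base"):
        print(t,[(np.round(np.array(d["point"])*[560,420],1).tolist(),round(d["p"],2)) for d in arm.place_of(c,t)],
         [(np.round(np.array(d["rect"])*[560,420,560,420]).tolist(),round(d["p"],2)) for d in arm.find_in(c,t)])
E
```

```text
0.0 [219.56664185 611.18866771 213.65773268] [[0.941, -0.0, 0.338], [-0.338, -0.002, 0.941], [0.0, -1.0, -0.002]] 91.99384993301788
scene [[530.4, 0.0, 275.4], [0.0, 530.4, 200.8], [0.0, 0.0, 1.0]] [[0.339, 0.941, 0.01], [0.647, -0.225, -0.728], [-0.683, 0.253, -0.685]] [-178.4, -308.1, 1687.4]
taper_head [([333.5, 187.3], 0.9), ([287.9, 193.0], 0.78), ([376.5, 204.0], 0.73)] [([321.0, 154.0, 29.0, 34.0], 0.91), ([366.0, 178.0, 34.0, 34.0], 0.86), ([272.0, 160.0, 32.0, 35.0], 0.84)]
taper_base [] [([375.0, 153.0, 43.0, 31.0], 0.62)]
straight_head [([220.8, 198.2], 0.97)] [([204.0, 164.0, 29.0, 35.0], 0.78)]
straight_base [([126.1, 223.2], 0.79)] [([101.0, 207.0, 44.0, 35.0], 0.75)]
top [[541.2, 0.0, 284.6], [0.0, 541.2, 209.7], [0.0, 0.0, 1.0]] [[-0.063, -0.998, 0.001], [-0.976, 0.062, -0.207], [0.207, -0.014, -0.978]] [14.9, 490.5, 1084.3]
taper_head [([160.5, 174.1], 0.73), ([200.3, 222.6], 0.62), ([252.8, 226.6], 0.57)] [([230.0, 212.0, 41.0, 28.0], 0.94), ([136.0, 154.0, 39.0, 33.0], 0.94), ([180.0, 195.0, 33.0, 39.0], 0.84)]
taper_base [([110.5, 223.4], 0.57)] [([84.0, 198.0, 49.0, 56.0], 0.96)]
straight_head [([331.6, 236.7], 0.61), ([442.6, 222.0], 0.52)] [([323.0, 213.0, 29.0, 40.0], 0.69)]
straight_base [([446.9, 223.7], 0.83)] [([418.0, 197.0, 53.0, 53.0], 0.57), ([184.0, 197.0, 29.0, 36.0], 0.47)]
```

```bash
python3 - <<'E'
import cv2,numpy as np
a=cv2.imread("pics/scene0.png")[130:270,80:440];b=cv2.imread("pics/top0.png")[130:280,60:500]
a=cv2.resize(a,(770,299),interpolation=cv2.INTER_CUBIC);b=cv2.resize(b,(770,262),interpolation=cv2.INTER_CUBIC)
cv2.imwrite("pics/both.png",np.vstack([a,b]))
E
```

```text
(no output)
```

View pics/both.png

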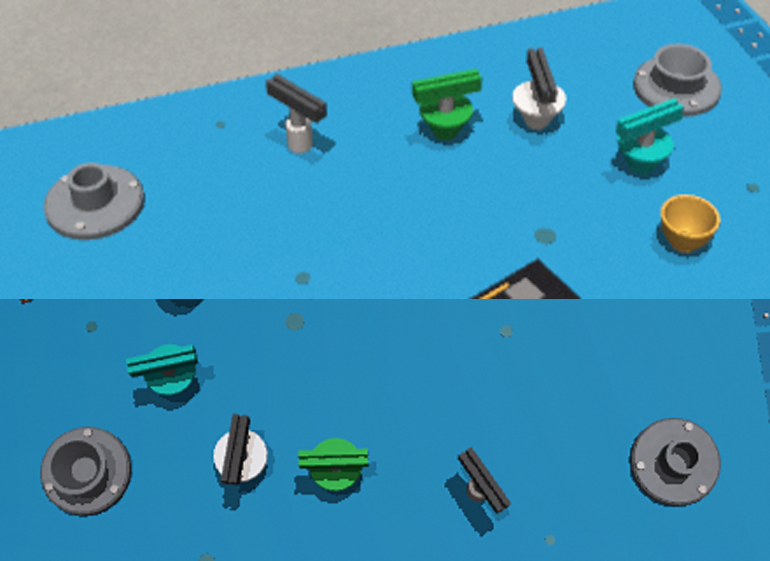

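The white-coned head with the dark bar (top ≈ (195,216), scene ≈ (333,170)) is the taper_head. The wide cup at top (110,223), scene (395,168) is its base. Green, turquoise and orange things are decoys. Next I fit the poses from the silhouettes.

```bash
cat > h.py <<'E'
import cv2,numpy as np
from scipy.optimize import minimize
from station import arm
def proj(m,P):
    c=P@np.array(m["R"]).T+np.array(m["t"]); u=c@np.array(m["camera_matrix"]).T
    return u[:,:2]/u[:,2:]
def circ(r,z,n=48):
    a=np.linspace(0,2*np.pi,n,endpoint=False);return np.c_[r*np.cos(a),r*np.sin(a),0*a+z]
def box(x,y,z0,z1): return np.array([[i*x,j*y,k] for i in(-.5,.5) for j in(-.5,.5) for k in(z0,z1)])
BASE=[np.r_[circ(55,0),circ(55,12)],np.r_[circ(35.5,12),circ(35.5,44)]]
HEAD=[np.r_[circ(14,0),circ(30,36)],np.r_[circ(32,36),circ(32,40)],np.r_[circ(9,40),circ(9,64)],box(80,18,64,84)]
S=4
def render(m,parts,x,y,yaw,z=0):
    im=np.zeros((420*S,560*S),np.uint8);c,s=np.cos(yaw),np.sin(yaw);R=np.array([[c,-s,0],[s,c,0],[0,0,1]])
    for P in parts:
        q=(proj(m,P@R.T+[x,y,z])+.5)*S-.5
        cv2.fillConvexPoly(im,cv2.convexHull(np.round(q*16).astype(np.int32)),1,shift=4)
    return im>0
def fit(ms,masks,parts,p0,z=0):
    big=[cv2.resize(k.astype(np.float32),None,fx=S,fy=S,interpolation=cv2.INTER_LINEAR)>.5 for k in masks]
    def cost(p):
        yaw=p[2]/40 if len(p)>2 else 0; t=0
        for m,b in zip(ms,big):
            r=render(m,parts,p[0],p[1],yaw,z); t+=1-(r&b).sum()/(r|b).sum()
        return t/len(ms)
    n=len(p0);sim=np.vstack([p0]+[np.array(p0)+8*np.eye(n)[i] for i in range(n)])
    r=minimize(cost,p0,method="Nelder-Mead",options=dict(initial_simplex=sim,xatol=.1,fatol=1e-4));p=r.x.copy()
    if n>2:p[2]/=40
    return p,r.fun
def ground(m,uv,z):
    R,t=np.array(m["R"]),np.array(m["t"]);d=R.T@np.linalg.solve(np.array(m["camera_matrix"]),[*uv,1]);o=-R.T@t
    return o+d*(z-o[2])/d[2]
def mask_near(c,t,uv):
    L=[d for d in arm.outline_of(c,t)]
    f=lambda d:np.hypot(*((np.array(d["rect"][:2])+np.array(d["rect"][2:])/2)*[560,420]-uv))
    L=[d for d in L if f(d)<15]
    return np.array(min(L,key=f)["mask"]) if L else None
E
python3 - <<'E'
from h import *
cs=("scene","top");M={c:arm.camera_model(c) for c in cs}
for t,parts,uv in(("taper_head",HEAD,dict(scene=(335,171),top=(197,215))),("taper_base",BASE,dict(scene=(396,168),top=(108,226)))):
    k={c:mask_near(c,t,uv[c]) for c in cs}
    print(t,[(c,None if k[c] is None else int(k[c].sum())) for c in cs])
    x0=ground(M["top"],uv["top"],40 if t=="taper_head" else 15)[:2];print(x0)
    av=[c for c in cs if k[c] is not None]
    for use in ([[c] for c in av]+[av]):
        best=min((fit([M[c] for c in use],[k[c] for c in use],parts,[*x0,40*y] if t=="taper_head" else [*x0]) for y in ((0,.7,-.7,1.4) if t=="taper_head" else (0,))),key=lambda r:r[1])
        print(use,np.round(best[0],3),round(best[1],3))
E
```

```text
taper_head [('scene', 550), ('top', 835)]
[493.04455076 169.28830711]
['scene'] [ 4.76144e+02  1.73756e+02 -1.96000e-01] 0.049
['top'] [ 4.85029e+02  1.70034e+02 -2.13000e-01] 0.046
['scene', 'top'] [ 4.83994e+02  1.70669e+02 -2.13000e-01] 0.117
taper_base [('scene', 965), ('top', 2077)]
[486.29215497 364.92559936]
['scene'] [475.391 370.474] 0.112
['top'] [483.984 366.303] 0.021
['scene', 'top'] [483.49 366.41] 0.121
```

The two cameras disagree by the same (-9,+4) mm for both objects, along the scene camera's line of sight. That suggests a raised mat, so I fit z too.

```bash
python3 - <<'E'
from h import *
cs=("scene","top");ms=[arm.camera_model(c) for c in cs]
for t,parts,uv,p0 in(("taper_head",HEAD,((335,171),(197,215)),[482,171,-.21*40]),("taper_base",BASE,((396,168),(108,226)),[482,367])):
    k=[mask_near(c,t,u) for c,u in zip(cs,uv)]
    for z in(4,8,10,12,16):
        p,f=fit(ms,k,parts,p0,z);print(t,z,np.round(p,3),round(f,4))
E
```

```text
taper_head 4 [ 4.83908e+02  1.69661e+02 -2.22000e-01] 0.0756
taper_head 8 [ 4.83860e+02  1.68898e+02 -2.10000e-01] 0.0571
taper_head 10 [ 4.84158e+02  1.68408e+02 -2.17000e-01] 0.0699
taper_head 12 [ 4.84053e+02  1.67865e+02 -2.02000e-01] 0.0933
taper_head 16 [ 4.83095e+02  1.67263e+02 -2.06000e-01] 0.1409
taper_base 4 [482.744 365.321] 0.0865
taper_base 8 [482.917 364.32 ] 0.0786
taper_base 10 [482.644 363.565] 0.0866
taper_base 12 [482.797 362.712] 0.0974
taper_base 16 [482.127 360.997] 0.1216
```

```bash
python3 - <<'E'
from h import *
y=-.212
R=np.array([[np.cos(y),0,-np.sin(y)],[np.sin(y),0,np.cos(y)],[0,-1,0]])
# columns: x=bar dir, y=down, z = jaw ; check right-handed
print(np.linalg.det(R))
arm.move_to([400,265,60],R)
print(arm.move_l([400,265,-10],v=30,until_force=4),arm.observe()['tool_pos'],arm.observe()['force'])
arm.move_l([400,265,170]); arm.move_to([483.9,169,160],R)
cv2.imwrite("pics/near.png",cv2.resize(arm.grab_frame("top")[130:280,60:340],(784,420)))
print(arm.observe()['time'])
E
```

```text
0.9999999999999999
True [399.98571046 264.96172951   3.40934141] [-1.05386119  0.51524342  8.91688382]
6.425
```

View pics/near.png

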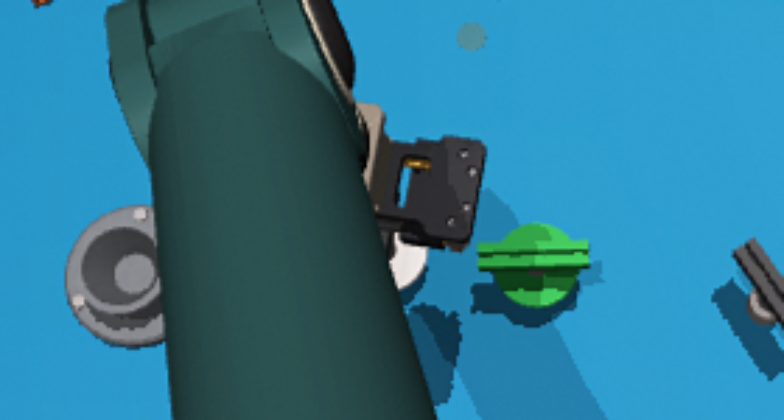

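The touch puts the mat at z≈4. The picture shows open fingers above the head and the green one well clear (≈(535,255) in the crop). I go for the grasp.

```bash
python3 - <<'E'
from h import *
print(arm.move_l([483.9,169.5,60],v=80,until_force=6),arm.observe()['tool_pos'])
arm.grasp(35);o=arm.observe();print(o['finger_gap'],o['force'],o['tool_pos'])
arm.move_l([483.9,169.5,170],v=120)
arm.wait(.2);o=arm.observe();print(o['finger_gap'],o['force'],o['torque'],o['tool_pos'],o['time'])
R=o['ee_rot'];arm.move_to([482.7,364.5,145],R)
o=arm.observe();print(o['tool_pos'],o['force'],o['time'])
a=arm.grab_frame("scene")[90:230,290:500];b=arm.grab_frame("top")[130:280,40:265]
cv2.imwrite("pics/held.png",np.vstack([cv2.resize(x,(450,300),interpolation=cv2.INTER_CUBIC) for x in(a,b)]))
E
```

```text
False [484.31459646 169.64438398  60.49160116]
17.569022554571255 [-0.09462392 -0.41620675  0.3040013 ] [483.82954232 169.45136036  59.92568107]
17.547491396956968 [-0.42271296  0.53441338 -3.70733545] [ 0.02956057 -0.04154043  0.00828147] [483.50114752 169.31206012 169.27663918] 10.2
[482.7577753  363.7732789  144.45183193] [ 0.80476975 -1.78235121 -3.48192435] 11.0083
```

View pics/held.png

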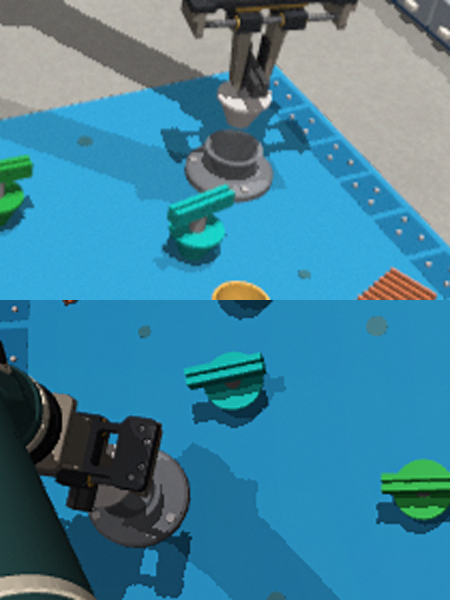

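Head held upright, with its cone above the cup. I lower it slowly with force monitoring.

```bash
python3 - <<'E'
from h import *
x,y=482.7,365.0
def st(l):
    o=arm.observe();print(l,np.round(o['tool_pos'],2),np.round(o['force'],1),np.round(o['torque'],2),round(o['finger_gap'],2),round(o['time'],2))
arm.move_l([x,y,110],v=80);arm.wait(.1);st('110')
print(arm.move_l([x,y,85],v=40,until_force=5));st('85')
if True:
    print(arm.move_l([x,y,66],v=20,until_force=5));st('down')
E
```

```text
110 [483.02 365.27 110.34] [ 0.6 -0.5 -3.4] [-0.   -0.08  0.02] 17.53 11.8
False
85 [482.8  365.08  85.03] [ 0.9 -0.4 -2.6] [0.03 0.   0.04] 17.1 12.57
True
down [482.59 364.81  71.89] [-0.5 -1.2  4.4] [-0.11  0.1  -0.02] 17.87 13.24
```

```bash
python3 - <<'E'
from h import *
x,y=482.7,365.0
def st(l):
    o=arm.observe();print(l,np.round(o['tool_pos'],2),np.round(o['force'],1),np.round(o['torque'],2),round(o['finger_gap'],2),round(o['time'],2))
st('now');print(arm.move_l([x,y,66],v=15,until_force=12));st('press');arm.wait(.2);st('settled')
a=arm.grab_frame("scene")[120:220,340:490]
cv2.imwrite("pics/seat.png",cv2.resize(a,(750,500),interpolation=cv2.INTER_CUBIC))
E
```

```text
now [482.59 364.81  71.89] [-0.5 -1.2  4.4] [-0.11  0.1  -0.02] 17.87 13.24
True
press [482.67 364.83  71.9 ] [-2.  -0.4  4.6] [-0.18  0.22  0.03] 17.54 13.45
settled [482.66 364.8   71.9 ] [-0.8 -1.   5.7] [-0.08  0.24 -0.04] 17.74 13.65
```

View pics/seat.png

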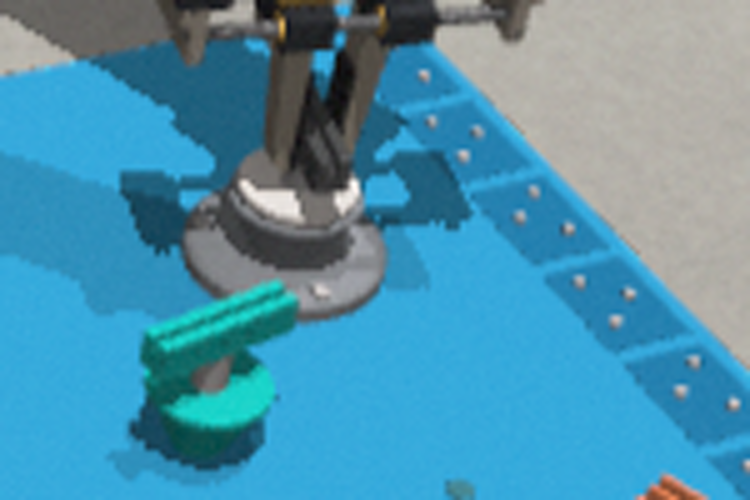

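It is home: TCP z 71.9 against 72 expected, no sink under press, and the collar sits just above the rim. Next, the taper check.

```bash
python3 - <<'E'
from h import *
from scipy.spatial.transform import Rotation as Ro
def st(l):
    o=arm.observe();R=np.array(o['ee_rot']);print(l,np.round(o['tool_pos'],2),np.round(o['force'],1),np.round(o['torque'],2),'tilt',round(np.degrees(np.arccos(-R[2,1])),1),round(o['finger_gap'],2),round(o['time'],2))
x,y=482.7,364.9
yw=-.212;R0=np.array([[np.cos(yw),0,-np.sin(yw)],[np.sin(yw),0,np.cos(yw)],[0,-1,0]])
arm.move_l([x,y,82],R0,v=20);arm.wait(.2);st('up')
for s in(1,-1):
    Q=Ro.from_rotvec(np.radians(10.5)*s*R0[:,0]).as_matrix()
    p=np.array([x,y,42])+Q@[0,0,40];
    if arm.inverse_kinematics(p,Q@R0) is not None:
        print(s,p);break
arm.move_l(p,Q@R0,v=6,until_force=25);st('tip');arm.wait(.4);st('tip')
cv2.imwrite("pics/tip.png",cv2.resize(arm.grab_frame("scene")[120:220,340:490],(600,400),interpolation=cv2.INTER_CUBIC))
E
```

```text
up [482.64 364.84  81.85] [ 0.1 -0.8 -3.2] [-0.01  0.05 -0.02] tilt 0.0 17.33 14.61
1 [481.16619251 357.77377425  81.3301963 ]
tip [481.13 358.17  81.36] [ 0.2 -0.1 -3.2] [-0.32  0.06  0.03] tilt 10.5 17.58 15.97
tip [481.13 357.85  81.32] [-0.3 -0.4 -3.7] [-0.28  0.06 -0.  ] tilt 10.5 17.72 16.38
```

View pics/tip.png

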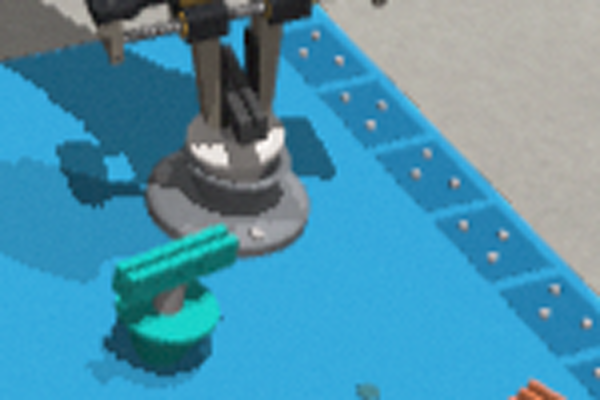

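It is tipped 10.5°, with the cone inside the cup and no contact force. Now upright, home and release.

```bash
python3 - <<'E'
from h import *
def st(l):
    o=arm.observe();R=np.array(o['ee_rot']);print(l,np.round(o['tool_pos'],2),np.round(o['force'],1),np.round(o['torque'],2),'tilt',round(np.degrees(np.arccos(-R[2,1])),1),round(o['finger_gap'],2),round(o['time'],2))
x,y=482.7,364.9
yw=-.212;R0=np.array([[np.cos(yw),0,-np.sin(yw)],[np.sin(yw),0,np.cos(yw)],[0,-1,0]])
arm.move_l([x,y,82],R0,v=6);arm.wait(.3);st('upright')
print(arm.move_l([x,y,66],v=15,until_force=8));st('home');arm.wait(.2);st('home')
arm.ungrasp();arm.wait(.3);st('open')
arm.move_l([x,y,200],v=120);st('away')
arm.move_to([420,-50,250],R0);arm.wait(.3);st('park')
a=arm.grab_frame("scene")[120:220,340:490];b=arm.grab_frame("top")[170:270,40:190]
cv2.imwrite("pics/end.png",np.hstack([cv2.resize(i,(400,300),interpolation=cv2.INTER_CUBIC) for i in(a,b)]))
m=[arm.camera_model(c) for c in("scene","top")]
for t in("taper_head",):
    for c,mm,uv in zip(("scene","top"),m,((396,150),(108,220))):
        k=mask_near(c,t,uv)
        if k is not None:
            for z in(16,22): print(c,z,fit([mm],[k],HEAD,[482,365,-.21*40],z))
E
```

```text
upright [482.73 364.73  82.04] [ 0.5  0.2 -3.7] [ 0.03  0.   -0.01] tilt 0.0 17.99 18.09
True
home [482.71 364.83  71.9 ] [-0.5 -0.5  4.6] [-0.07  0.09 -0.02] tilt 0.0 17.21 18.8
home [482.71 364.84  71.91] [-1.  -0.4  5.3] [-0.05  0.17  0.  ] tilt 0.0 17.74 19.0
open [481.7  364.04  70.56] [ 0.   0.6 -0.8] [-0.03 -0.02  0.03] tilt 0.2 92.04 20.46
away [482.26 364.54 199.1 ] [ 0.3 -0.1 -0.8] [ 0.04 -0.04 -0.  ] tilt 0.3 92.09 21.68
park [420.15 -49.58 249.84] [-0.3 -0.6 -0.6] [0.02 0.04 0.02] tilt 0.0 92.21 23.54
scene 16 (array([ 4.79385198e+02,  3.66869582e+02, -2.09621018e-01]), np.float64(0.1622934888241011))
scene 22 (array([ 4.85398550e+02,  3.62246276e+02, -2.10800188e-01]), np.float64(0.16979923109782147))
top 16 (array([ 4.83111823e+02,  3.65656324e+02, -2.08988813e-01]), np.float64(0.04234700650471257))
top 22 (array([ 4.81640225e+02,  3.63693821e+02, -2.16287751e-01]), np.float64(0.04960526315789471))
```

View pics/end.png

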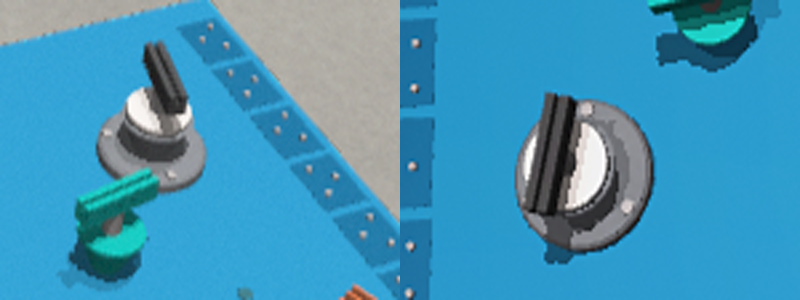

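The head stands upright in the cup, collar just above the rim (scene crop (158,110), top crop (570,165)), and the arm is clear. I hand the job in.

```bash
python3 -c "
from station import arm
print(arm.finish_job(),arm.observe()['time'])"
```

```text
the job is handed in; nothing more can be done
the job is handed in; nothing more can be done
```

The cone-footed head is seated fully home in the flared cup and released, and the job is handed in. At the last reading before that, the clock stood at about 24 s of the 45 allowed.

- **Taper check:** I lifted the head 10 mm inside the cup and tipped it 10.5°. Bringing it upright and setting it home again went cleanly. The force reading did not change during the lift or the tip, so the taper does not stick.
- **Home position:** both seatings stopped at tool height 71.9 mm, against about 72 mm expected. Pressing further did not move it.
- **Final pictures:** the head stands upright with its collar just above the rim, and the arm is parked clear. The green and turquoise heads, the straight-footed head and the other base were not touched; the final picture was cropped and did not show all of them.
- **Disagreement:** the two cameras differed by a few millimetres. Their silhouettes put the mat near 8 mm, but touching it gave about 4 mm, so I used the touch. The scene camera's final silhouette fit was poor (about 16% mismatch, probably because the cup hides the cone). The top camera fitted the seated pose well (4%).

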